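Feel along a guard's trip strip and reset it

ROBOT

A 6-joint arm with a two-finger parallel gripper is mounted at the origin on the work surface. World frame = base frame: x ahead of the robot, y to its left, z up, the work surface at z = 0. Lengths are in m, angles in rad, forces in N, time in s.
With the tool pointing down it reaches from about 0.35 to 0.775 m from the base axis. Payload 5.5 kg.
Tool frame: the origin (TCP) lies at the very end of the fingers, on their centre line; the grasp point (between the pads) lies 19 mm behind it (grip_point_offset is the distance from the TCP to the grasp point, in m); z points along the fingers, y is the direction in which the jaws open and shut (so a half turn about z gives the same grasp; the last joint's range is limited). The gripper opens to 85 mm and grips with 20 to 120 N. Pads are 22 mm wide; open, the fingers measure 114 mm over their backs; the gripper's body (76 mm by 85 mm) begins 54 mm behind the grasp point. The pads swing forward as they close: fully open they stand 13 mm farther back than shut.
Start: joints at [0.987, 0.313, 0.046, 1.304, 0, 1.431], TCP at [0.247, 0.519, 0.231] pointing down, gripper open.
Joint ranges: [-2.76, 2.76], [-0.86, 1.69], [-1.03, 1.26], [-2.2, 2.34], [-1.47, 1.5], [-3.14, 3.14]. Speed limits (rad/s): [2.57, 2.57, 3.14, 3.14, 3.14, 3.14].

INTERFACE

Orientations are given as a unit quaternion [w, x, y, z].
In Python, from workcell import * gives the robot as it stands.
- The arm moves only by the shell command python3 -m crank 'ROWS' [OPENING] [FORCE]. ROWS is a JSON object of lists of equal length, an entry for each row: "travel": the shift along the tool's x, y, z in units of 40 mm (1.0 is 40 mm), a list of three; "turn": the turn about the tool's z in rad. In form: {"travel": [[x, y, z], ...], "turn": [turn, ...]}. A call has 1 to 5 rows; each row is the pose to reach, as a shift and turn from the pose commanded when the call began, along the tool's axes at that moment; what a row does not reach only later rows make up. A row lasts 1/12 s, in which the tool goes at most 41.7 mm and 7.16 degrees, less where a joint would pass 70% of its speed; a pose out of reach is approached as far as the arm can. A call with a gripper value outside its range is refused whole. OPENING is the finger opening in mm, from 0 to 85.4, set as the call begins (- or left out, the last holds). The fingers move at their own pace and stop on an object; FORCE is the grip in N (left out, the last holds). Time passes only in rows, so rows that repeat a pose let the fingers close. It gives the time, the measured TCP pose, the force and the opening at its end, in the units of the state.
- get_state(): the state, without advancing time (a new reading comes with each control period).
- read_camera(name): name is "scene" or "top" or "wrist"; returns a dict with "image" (384x512x3 uint8, red, green, blue), "K" (3x3 intrinsics, pixels), "R" (3x3) and "t" (3): a world point X has camera coordinates R X + t. Camera axes: x right, y down, z forward; pixel columns grow to the right and rows downward; lengths in m; the calibration is good to about 2 mm. A picture is of the moment at which its call begins. There is no depth.
- hand_in(): hands the job in, once; it reports no verdict.
The state is a dict: "clock": time; "joint_pos": joint angles; "qvel": joint speeds; "tau": joint torques, N m; "tcp_pos": TCP position; "orientation": TCP orientation; "wrist_force": force on the tool from outside, world axes, zero at the start; "ft_torque": the same for the moment, N m; "finger_gap": finger opening in m.
Only numpy, scipy, OpenCV 4.12 (cv2) and the standard library are available. Lean on these libraries where they do the work, as an engineer would, in place of code of your own. Each camera call takes 0.05 s, during which the arm holds its last target. There are 200 camera calls.

TASK

Test the L-shaped rubber trip strip on top of the machine guard: with closed fingertips, run along the strip from the end with the black connector box, round the bend, to the plain end, pressing lightly so that every one of its eight sections in turn is pushed down a few millimetres, but never so hard that the strip bottoms out. Then press the reset button on the control box right down and let it come up again. Touch only: do not lift the control box or push it away, and leave the beaker, the drill chuck and the glue bottle where they are.

Things in the scene. Friction and masses are not known exactly. Their poses are not given: they have to be found in the camera images.
- guard: painted grey steel machine guard lying face up, fixed to the bench, a flat box 200 (x) x 240 (y) x 50 mm high; origin at the centre of its underside. Its top carries an L-shaped black rubber trip strip (round bar 16 mm wide, top 78 mm above the bench) whose inside corner looks to +x, -y
- strip_start (a point): starting end of the strip, on its top. A straight run of 100 mm goes from here along the guard's +y (at guard x = -75, y = -80 to +20 mm) to a quarter bend of 55 mm radius about guard x = -20, y = +20 mm. A black connector box 28 x 22 mm, as high as the strip's top plus 2 mm, stands 15 mm beyond this end
- strip_end (a point): the plain end of the strip, on its top; a straight run of 100 mm along the guard's +x (at guard y = +75, x = -20 to +80 mm) leads here from the bend; the strip's ends are round and reach 8 mm past these two points
- strip (a joint): how far the whole rubber strip is pushed down, m: 0 at rest, 0.012 bottomed out; the strip is one sprung piece that sinks level wherever it is pressed: about 2.5 N starts it, 5 N gives 5 mm, 8.5 N bottoms it; it comes back up by itself
- reset (a joint): how far the reset button is pressed, m: 0 up, 0.006 fully down (about 5 N), springs back
- reset_top (a point): centre of the top face of the round reset button (30 mm across), which points up, 67 mm above the bench; the only button on the control box
- control: loose grey plastic control box 75 x 75 x 45 mm, about 0.6 kg, the reset button in a black collar on its top; origin at the centre of its underside
- beaker: bystander: open white plastic beaker, 68 mm wide, 95 mm tall, standing on the bench; origin at the centre of its underside
- chuck: bystander: steel drill chuck 42 mm wide, 52 mm tall, standing on the guard's top in the inside of the L; origin at the centre of its underside
- glue: bystander: small upright glue bottle, 44 mm wide, 95 mm tall, standing on the bench on the robot's right (-y); origin at the centre of its underside
- sec0: the first (at the connector-box end of the front run) of the strip's eight sections (parted by thin grey rings) in the order of the test, 33 mm long; origin on the top of the strip at the section's middle, x along the strip towards the next section, z up (it sinks with the strip)
- sec1: the second (front run) of the strip's eight sections (parted by thin grey rings) in the order of the test, 33 mm long; origin on the top of the strip at the section's middle, x along the strip towards the next section, z up (it sinks with the strip)
- sec2: the third (front run) of the strip's eight sections (parted by thin grey rings) in the order of the test, 33 mm long; origin on the top of the strip at the section's middle, x along the strip towards the next section, z up (it sinks with the strip)
- sec3: the fourth (first half of the bend) of the strip's eight sections (parted by thin grey rings) in the order of the test, 43 mm long; origin on the top of the strip at the section's middle, x along the strip towards the next section, z up (it sinks with the strip)
- sec4: the fifth (second half of the bend) of the strip's eight sections (parted by thin grey rings) in the order of the test, 43 mm long; origin on the top of the strip at the section's middle, x along the strip towards the next section, z up (it sinks with the strip)
- sec5: the sixth (side run) of the strip's eight sections (parted by thin grey rings) in the order of the test, 33 mm long; origin on the top of the strip at the section's middle, x along the strip towards the next section, z up (it sinks with the strip)
- sec6: the seventh (side run) of the strip's eight sections (parted by thin grey rings) in the order of the test, 33 mm long; origin on the top of the strip at the section's middle, x along the strip towards the next section, z up (it sinks with the strip)
- sec7: the eighth and last (at the plain end of the side run) of the strip's eight sections (parted by thin grey rings) in the order of the test, 33 mm long; origin on the top of the strip at the section's middle, x along the strip towards the next section, z up (it sinks with the strip)
Things that resemble listed ones, but are neither listed nor needed, are in the scene too. Leave any green, orange or purple look-alike of the control alone.

How it is judged:
On the way, in this order (a step that is already met when the one before it is completed fails the run):
1. the fingers press the first (at the connector-box end of the front run) section of the strip, and it has gone down at least 1.5 mm (contact force between the fingers and sec0 above 0.5 N and value of joint strip above 0.0015 m), for 0.05 s.
2. the fingers press the second (front run) section of the strip, and it has gone down at least 1.5 mm (contact force between the fingers and sec1 above 0.5 N and value of joint strip above 0.0015 m), for 0.05 s.
3. the fingers press the third (front run) section of the strip, and it has gone down at least 1.5 mm (contact force between the fingers and sec2 above 0.5 N and value of joint strip above 0.0015 m), for 0.05 s.
4. the fingers press the fourth (first half of the bend) section of the strip, and it has gone down at least 1.5 mm (contact force between the fingers and sec3 above 0.5 N and value of joint strip above 0.0015 m), for 0.05 s.
5. the fingers press the fifth (second half of the bend) section of the strip, and it has gone down at least 1.5 mm (contact force between the fingers and sec4 above 0.5 N and value of joint strip above 0.0015 m), for 0.05 s.
6. the fingers press the sixth (side run) section of the strip, and it has gone down at least 1.5 mm (contact force between the fingers and sec5 above 0.5 N and value of joint strip above 0.0015 m), for 0.05 s.
7. the fingers press the seventh (side run) section of the strip, and it has gone down at least 1.5 mm (contact force between the fingers and sec6 above 0.5 N and value of joint strip above 0.0015 m), for 0.05 s.
8. the fingers press the eighth and last (at the plain end of the side run) section of the strip, and it has gone down at least 1.5 mm (contact force between the fingers and sec7 above 0.5 N and value of joint strip above 0.0015 m), for 0.05 s.
9. the strip is released and the reset button is pressed down at least 4.5 of its 6 mm by the fingers (value of joint reset above 0.0045 m and value of joint strip below 0.001 m and contact force between the fingers and reset above 0.5 N), for 0.05 s.
At the end, for the whole second after the job is handed in: Strip and reset button are both up again (within 1 mm), the control box stands within 30 mm of where it was, and the beaker, chuck and glue bottle are where they were (within 30, 20 and 30 mm) (value of joint each of strip, reset below 0.001 m and distance of each of control, beaker, glue from where it was at the start of the episode below 0.03 m and angle between control's own z axis and vertical below 0.1 rad and linear speed of control below 0.02 m/s and distance of chuck from where it was at the start of the episode below 0.02 m); the robot touches nothing.
It fails at once if the strip bottoms out (more than 11.5 of its 12 mm) (value of joint strip above 0.0115 m).
It fails at once if the control box is lifted (over 10 mm) or pushed more than 30 mm (height (world z) of control above 0.01 m or distance of control from where it was at the start of the episode above 0.03 m).
It fails at once if the beaker is moved more than 30 mm or tipped (distance of beaker from where it was at the start of the episode above 0.03 m or angle between beaker's own z axis and vertical above 0.3 rad).
It fails at once if the drill chuck is moved more than 20 mm or tipped (distance of chuck from where it was at the start of the episode above 0.02 m or angle between chuck's own z axis and vertical above 0.3 rad).
It fails at once if the glue bottle is moved more than 30 mm or tipped (distance of glue from where it was at the start of the episode above 0.03 m or angle between glue's own z axis and vertical above 0.3 rad).
It also fails if it takes over 48 s, if anything falls off the work surface, if the arm or the gripper's body presses on something with over 40 N, if the wrist force passes 120 N, or if a joint passes its speed limit or range.

## Working session

There is one attempt and no reset: what is moved stays moved. The work goes in short steps, Python scripts to look and compute and a shell command to move; the robot and the scene stay as the last step left them, time stands still between calls to the robot, and variables do not carry over. Pictures are saved under pics/ and viewed, about 8 in all and at most 12, crops included, and the job is handed in when it is done.

```bash
mkdir -p pics; python3 - <<'E'
from workcell import *
import cv2
s=get_state();print({k:s[k] for k in('clock','tcp_pos','orientation','wrist_force','finger_gap')})
for n in('top','scene'):
    c=read_camera(n);cv2.imwrite(f'pics/{n}0.png',c['image'][:,:,::-1]);print(n,c['K'].round(1).tolist(),c['R'].round(3).tolist(),c['t'].round(3).tolist())
E
```

```text
{'clock': 0.0, 'tcp_pos': array([0.24659626, 0.51885366, 0.23039127]), 'orientation': array([-3.34778787e-04,  2.20102794e-01,  9.75476239e-01, -8.69101965e-04]), 'wrist_force': array([ 0.12832375,  0.02568393, -0.07595373]), 'finger_gap': 0.08504434409862731}
top [[477.8, 0.0, 251.5], [0.0, 477.8, 184.8], [0.0, 0.0, 1.0]] [[0.016, -1.0, -0.008], [-0.986, -0.014, -0.163], [0.163, 0.011, -0.987]] [-0.077, 0.534, 1.123]
scene [[457.0, 0.0, 258.4], [0.0, 457.0, 192.6], [0.0, 0.0, 1.0]] [[0.433, 0.901, -0.016], [0.644, -0.321, -0.695], [-0.631, 0.291, -0.719]] [-0.17, -0.305, 1.596]
```

View pics/top0.png

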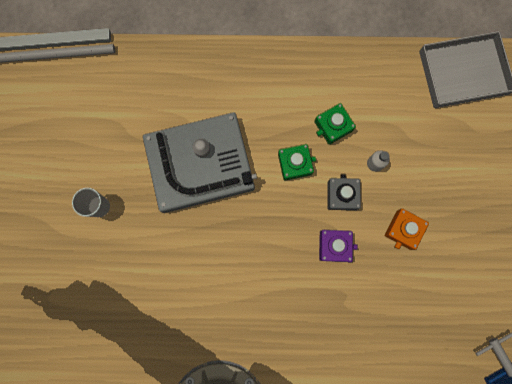

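View pics/scene0.png

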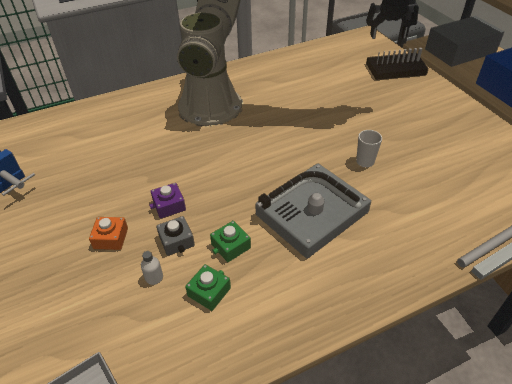

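```bash
cat > h.py <<'E'
from workcell import *
import numpy as np, cv2
def cast(c,uv,z):
    uv=np.atleast_2d(uv).astype(float)
    d=np.c_[uv,np.ones(len(uv))]@np.linalg.inv(c['K']).T@c['R']
    o=-c['R'].T@c['t']
    return (o+d*((z-o[2])/d[:,2])[:,None])[:,:2]
def proj(c,X):
    p=np.atleast_2d(X)@c['R'].T+c['t'];p=p@c['K'].T;return p[:,:2]/p[:,2:]
def blob(m):
    n,l,s,cc=cv2.connectedComponentsWithStats(m.astype(np.uint8));i=1+np.argmax(s[1:,4]);return l==i,s[i],cc[i]
E
python3 - <<'E'
from h import *
out=[]
for n,(u0,v0,u1,v1),(a0,b0,a1,b1) in(('top',(140,105,262,215),(334,180,358,204)),('scene',(252,160,374,255),(165,218,184,236))):
    c=read_camera(n);im=c['image'];hsv=cv2.cvtColor(im,cv2.COLOR_RGB2HSV)
    m=np.zeros(im.shape[:2],bool);m[v0:v1,u0:u1]=(im.max(2)<48)[v0:v1,u0:u1]
    m,s,_=blob(cv2.dilate(m.astype(np.uint8),np.ones((3,3)))>0); m&=im.max(2)<48
    w=np.zeros_like(m);w[b0:b1,a0:a1]=((im.min(2)>140))[b0:b1,a0:a1];w,sw,cw=blob(w)
    print(n,'strip bbox',s,'reset',sw,cw,cast(c,cw,.067))
    v,u=np.nonzero(m);P=cast(c,np.c_[u,v],.072);np.save(f'{n}.npy',P)
    vis=im.copy();vis[m]=(255,0,0);vis[w]=(0,0,255)
    out.append(cv2.resize(vis[v0:v1,u0:u1],None,fx=3.2,fy=3.2,interpolation=0)); out.append(cv2.resize(im[b0-20:b1+20,a0-20:a1+20],None,fx=3.2,fy=3.2))
W=780;can=np.zeros((600,800,3),np.uint8)
can[:out[0].shape[0],:out[0].shape[1]]=out[0][:600];can[:out[1].shape[0],400:400+out[1].shape[1]]=out[1]
y=out[2];h=y.shape[0];can[600-h+60:600,400:400+y.shape[1]]=y[60-0:][:h-60,:400]
cv2.imwrite('pics/m.png',can[:,:,::-1])
E
```

```text
top strip bbox [ 155  132   99   64 1219] reset [341 186  12  12 101] [346.35643564 191.32673267] [[ 0.51854315 -0.29543362]]
scene strip bbox [258 171 102  39 914] reset [168 220  11   9  74] [172.68918919 224.25675676] [[ 0.52036447 -0.29573491]]
```

View pics/m.png

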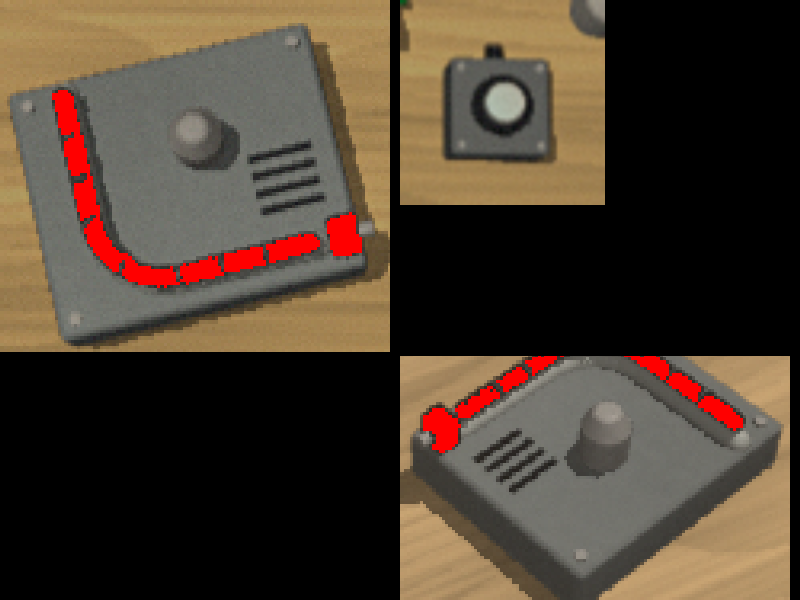

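Masks clean: the strip is L-shaped (crop 60,95 → 345,235), and the button on the grey box agrees in both views to 2 mm. Next, fitting the runs.

```bash
python3 - <<'E'
from h import *
ctop=read_camera('top')
P=np.load('top.npy');S=np.load('scene.npy')
uv=proj(ctop,np.c_[P,np.full(len(P),.072)])
# re-cast at 0.075
for n,Q in(('top',P),('scene',S)):
    c=read_camera(n); Q=cast(c,proj(c,np.c_[Q,np.full(len(Q),.072)]),.075)
    uv=proj(ctop,np.c_[Q,np.full(len(Q),.075)])
    a=Q[(uv[:,0]>197)&(uv[:,0]<238)]; b=Q[(uv[:,1]<171)&(uv[:,0]<180)]
    f=lambda q:cv2.fitLine(q.astype(np.float32),cv2.DIST_HUBER,0,.01,.01).ravel()
    la,lb=f(a),f(b); da=la[:2]*np.sign(la[1]); db=lb[:2]*np.sign(lb[0])
    ya=np.arctan2(-da[0],da[1]); yb=np.arctan2(db[1],db[0])
    t=np.linalg.solve(np.c_[da,-db],lb[2:]-la[2:]); K=la[2:]+t[0]*da
    yaw=(ya+yb)/2;R=np.array([[np.cos(yaw),-np.sin(yaw)],[np.sin(yaw),np.cos(yaw)]])
    O=K-R@[-75,75]@np.eye(1)[0] if 0 else K-R@np.array([-.075,.075])
    q=(Q-O)@R
    sel=q[:,0]>-.03; print(n,len(a),len(b),'yaw',ya.round(4),yb.round(4),'K',K.round(4),'O',O.round(4),'max x end(exp .088)',q[:,0].max().round(4),'strip y range',q[:,1].min().round(4), 'start(exp -.088)',q[(q[:,1]>-.092)&(q[:,0]<-.06),1].min().round(4))
E
```

```text
top 232 231 yaw 0.2704 0.2731 K [0.4994 0.1146] O [0.5917 0.0625] max x end(exp .088) 0.0856 strip y range -0.115 start(exp -.088) -0.0845
scene 130 169 yaw 0.264 0.2666 K [0.508  0.1132] O [0.6    0.0605] max x end(exp .088) 0.0843 strip y range -0.1241 start(exp -.088) -0.0919
```

```bash
python3 - <<'E'
from h import *
yaw=.270;R=np.array([[np.cos(yaw),-np.sin(yaw)],[np.sin(yaw),np.cos(yaw)]]);O=np.array([.592,.0625])
th=np.linspace(np.pi,np.pi/2,20)
path=np.r_[[[-.075,-.08]],np.c_[-.02+.055*np.cos(th),.02+.055*np.sin(th)],[[.08,.075]]]
X=np.c_[path@R.T+O,np.full(22,.078)]
box=np.array([[-.1,-.12],[.1,-.12],[.1,.12],[-.1,.12],[-.1,-.12]]);B=np.c_[box@R.T+O,np.full(5,.05)]
o=[]
for n,(u0,v0) in(('top',(140,105)),('scene',(252,155))):
    c=read_camera(n);im=cv2.resize(c['image'][v0:v0+105,u0:u0+122],None,fx=4,fy=4,interpolation=cv2.INTER_CUBIC)
    for Y,col in((X,(255,255,0)),(B,(0,255,255))):
        p=((proj(c,Y)-[u0,v0]+.5)*4).astype(np.int32);cv2.polylines(im,[p],False,col,1)
    o.append(im[:, :400] if 0 else cv2.resize(im,(395,340)))
cv2.imwrite('pics/z.png',np.hstack(o)[:,:,::-1])
E
```

```text
(no output)
```

View pics/z.png

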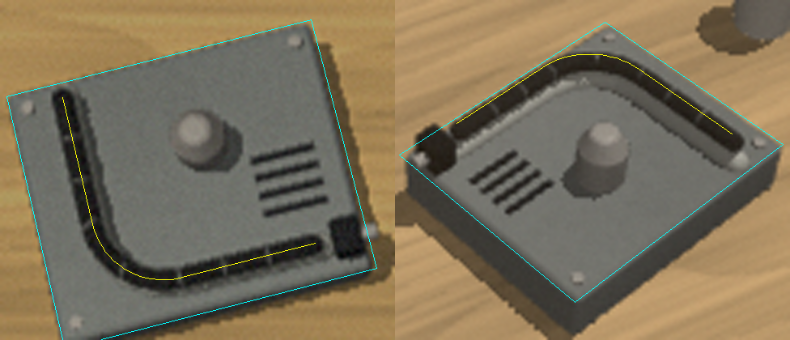

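```bash
cat >> h.py <<'E'
from scipy.spatial.transform import Rotation as Ro
yaw=.270;O=np.array([.5935,.062]);RESET=np.array([.5193,-.2955])
def G(x,y):
    R=np.array([[np.cos(yaw),-np.sin(yaw)],[np.sin(yaw),np.cos(yaw)]]);return R@np.array([x,y])/1000+O
def S(s):
    if s<=100:return G(-75,-80+s)
    if s<=186.4:
        a=np.pi-(s-100)/55;return G(-20+55*np.cos(a),20+55*np.sin(a))
    return G(-20+s-186.4,75)
def st():
    s=get_state();q=s['orientation'];return s,Ro.from_quat([q[1],q[2],q[3],q[0]]).as_matrix()
def to(xy,z):
    s,R=st();return (R.T@(np.r_[xy,z]-s['tcp_pos'])/.04).round(3)
E
python3 - <<'E'
from h import *
s,R=st();print(R.round(3));print('guard axes in tool',(R.T@[np.cos(yaw),np.sin(yaw),0]).round(3))
print(S(14),to(S(14),.13), 'chk',S(0),S(143),S(286))
E
```

```text
[[-0.903  0.429 -0.   ]
 [ 0.429  0.903 -0.   ]
 [ 0.    -0.    -1.   ]]
guard axes in tool [-0.756  0.655 -0.   ]
[ 0.53882146 -0.02161374] [-12.398  -9.079   2.532] chk [ 0.5425557  -0.03510653] [0.5209379  0.10287777] [0.65021131 0.15551464]
```

```bash
python3 -m crank '{"travel":[[-12.4,-9.08,1],[-12.4,-9.08,1],[-12.4,-9.08,1],[-12.4,-9.08,1],[-12.4,-9.08,1]],"turn":[-0.714,-0.714,-0.714,-0.714,-0.714]}' 0 20; python3 -c "
from h import *
s,R=st();print(R.round(3),to(S(16),.15),s['joint_pos'].round(2))"
```

```text
clock: 0.87
tcp_pos: [0.3382, 0.3509, 0.2191]
orientation: [0.0, -0.066, 0.998, 0.0]
wrist_force: [-0.0, 0.9, -0.2]
finger_gap: 0.0254
[[-0.991 -0.133  0.   ]
 [-0.133  0.991  0.   ]
 [-0.001  0.    -1.   ]] [-3.728 -9.846  1.726] [ 0.64  0.15 -0.2   1.22 -0.    0.51]
```

```bash
python3 -m crank '{"travel":[[-3.7,-9.8,1.5],[-3.7,-9.8,1.5],[-3.7,-9.8,1.5],[-3.7,-9.8,1.5],[-3.7,-9.8,1.5]],"turn":[-0.138,-0.138,-0.138,-0.138,-0.138]}' ; python3 -c "
from h import *
s,R=st();print(R.round(3),to(S(16),.15),s['joint_pos'].round(2))"
```

```text
clock: 1.28
tcp_pos: [0.4327, 0.1732, 0.1904]
orientation: [0.001, -0.132, 0.991, 0.0]
wrist_force: [0.3, 0.7, -0.2]
finger_gap: -0.0001
[[-0.965 -0.262  0.001]
 [-0.262  0.965  0.   ]
 [-0.001  0.    -1.   ]] [-1.283 -5.346  1.011] [ 0.21  0.12 -0.3   1.15  0.   -0.06]
```

```bash
python3 -m crank '{"travel":[[-1.2,-5.2,0.9],[-1.2,-5.2,0.9],[-1.2,-5.2,0.9],[-1.2,-5.2,0.9],[-1.2,-5.2,0.9]],"turn":[0,0,0,0,0]}' >/dev/null; python3 -m crank '{"travel":[[0,0,0],[0,0,0]],"turn":[0,0]}'; python3 -c "
from h import *
s,R=st();print(R.round(3),to(S(16),.12))
c=read_camera('wrist');im=c['image'].copy()
for k in range(0,287,11):
    p=proj(c,np.r_[S(k),.078])[0];cv2.circle(im,tuple(int(v) for v in p),2,(255,255,0),-1)
p=proj(c,s['tcp_pos'])[0];print(p);cv2.circle(im,tuple(int(v) for v in p),3,(255,0,0),-1)
cv2.imwrite('pics/w1.png',im[:,:,::-1])"
```

```text
clock: 1.87
tcp_pos: [0.5295, -0.0082, 0.1549]
orientation: [-0.0, -0.13, 0.992, 0.0]
wrist_force: [-1.1, 0.8, 0.4]
finger_gap: -0.0001
[[-0.966 -0.258 -0.001]
 [-0.258  0.966  0.   ]
 [ 0.001  0.001 -1.   ]] [-0.139 -0.335  0.872]
[252.24086663 239.6931755 ]
```

View pics/w1.png

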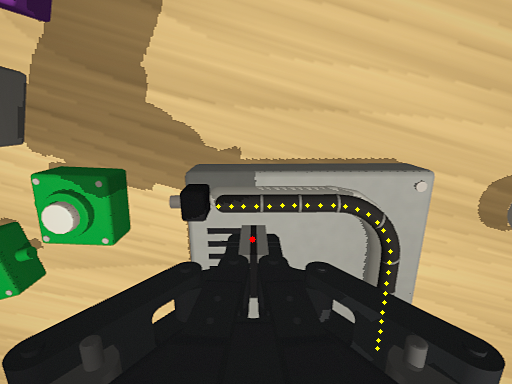

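Wrist view: predicted dots lie on the strip from the black box (195,202) round the bend; the pose is confirmed.

```bash
python3 -m crank '{"travel":[[-0.14,-0.33,0.4],[-0.14,-0.33,0.8],[-0.14,-0.33,1.5],[-0.14,-0.33,1.5],[-0.14,-0.33,1.5]],"turn":[0,0,0,0,0]}'; python3 -c "
from h import *
print(to(S(16),.072))"
```

```text
clock: 2.33
tcp_pos: [0.536, -0.0157, 0.095]
orientation: [-0.002, -0.133, 0.991, 0.001]
wrist_force: [-0.0, -0.2, 1.2]
finger_gap: -0.0003
[-0.031 -0.113  0.575]
```

```bash
python3 -m crank '{"travel":[[0,-0.1,0.2],[0,-0.1,0.4],[0,-0.1,0.5],[0,-0.1,0.56],[0,-0.1,0.56]],"turn":[0,0,0,0,0]}'; python3 -m crank '{"travel":[[0,0,0]],"turn":[0]}';python3 -c "
from h import *
print(to(S(16),.072))"
```

```text
clock: 2.75
tcp_pos: [0.5399, -0.0212, 0.0738]
orientation: [0.001, -0.132, 0.991, -0.0]
wrist_force: [1.6, 0.9, 4.6]
finger_gap: -0.0001
clock: 2.83
tcp_pos: [0.5398, -0.0212, 0.0741]
orientation: [0.001, -0.132, 0.991, -0.0]
wrist_force: [0.7, 1.4, 3.9]
finger_gap: 0.0
[0.028 0.046 0.052]
```

```bash
python3 -m crank '{"travel":[[0.02,0.25,0.03],[0.02,0.5,0.03],[0.02,0.75,0.03],[0.02,0.9,0.03],[0.02,0.9,0.03]],"turn":[0,0,0,0,0]}';python3 -c "
from h import *
print(to(S(83),.073))"
```

```text
clock: 3.25
tcp_pos: [0.5281, 0.0151, 0.0724]
orientation: [0.0, -0.133, 0.991, 0.0]
wrist_force: [0.6, -0.5, 5.3]
finger_gap: -0.0001
[-0.011  0.77  -0.014]
```

```bash
python3 -m crank '{"travel":[[0,0.25,0],[0,0.5,0],[0,0.72,0],[0,0.75,0],[0,0.75,0]],"turn":[0,0,0,0,0]}';python3 -c "
from h import *
for k in(93,103,113,123,133,143,153,163,173,183):print(k,to(S(k),.0725))"
```

```text
clock: 3.67
tcp_pos: [0.5202, 0.0437, 0.0724]
orientation: [-0.0, -0.133, 0.991, -0.0]
wrist_force: [0.7, -1.1, 5.5]
finger_gap: -0.0001
93 [-0.012  0.278 -0.003]
103 [-0.013  0.528 -0.003]
113 [-0.048  0.776 -0.003]
123 [-0.128  1.012 -0.003]
133 [-0.249  1.231 -0.003]
143 [-0.407  1.424 -0.003]
153 [-0.598  1.585 -0.003]
163 [-0.815  1.709 -0.003]
173 [-1.05   1.792 -0.003]
183 [-1.297  1.83  -0.003]
```

```bash
python3 -m crank '{"travel":[[0,0.28,0],[-0.01,0.53,0],[-0.05,0.78,0],[-0.11,0.97,0],[-0.11,0.97,0]],"turn":[0,0,0,0,0]}';python3 -c "
from h import *
for k in(123,133,143,153,163,173,183):print(k,to(S(k),.0725))"
```

```text
clock: 4.08
tcp_pos: [0.5139, 0.0828, 0.0722]
orientation: [-0.0, -0.133, 0.991, 0.0]
wrist_force: [-0.3, 0.8, 5.2]
finger_gap: -0.0001
123 [-0.022  0.026 -0.007]
133 [-0.143  0.244 -0.007]
143 [-0.302  0.437 -0.007]
153 [-0.493  0.598 -0.007]
163 [-0.709  0.722 -0.007]
173 [-0.945  0.805 -0.007]
183 [-1.192  0.843 -0.007]
```

```bash
python3 -m crank '{"travel":[[-0.14,0.24,0],[-0.3,0.44,0],[-0.49,0.6,0],[-0.71,0.72,0],[-0.71,0.72,0]],"turn":[0,0,0,0,0]}';python3 -c "
from h import *
for k in(163,173,183,193,203,213,237):print(k,to(S(k),.0725))"
```

```text
clock: 4.5
tcp_pos: [0.5338, 0.1182, 0.0719]
orientation: [-0.001, -0.133, 0.991, 0.001]
wrist_force: [0.9, 1.1, 6.3]
finger_gap: -0.0003
163 [ 0.004  0.001 -0.015]
173 [-0.231  0.083 -0.015]
183 [-0.478  0.122 -0.016]
193 [-0.728  0.125 -0.016]
203 [-0.978  0.126 -0.016]
213 [-1.228  0.127 -0.017]
237 [-1.828  0.129 -0.018]
```

```bash
python3 -m crank '{"travel":[[-0.23,0.08,0],[-0.48,0.12,-0.01],[-0.73,0.125,-0.01],[-0.98,0.126,-0.01],[-0.98,0.126,-0.01]],"turn":[0,0,0,0,0]}';python3 -c "
from h import *
for k in(237,270):print(k,to(S(k),.0725))"
```

```text
clock: 4.92
tcp_pos: [0.5706, 0.1329, 0.0721]
orientation: [-0.001, -0.133, 0.991, 0.001]
wrist_force: [1.1, 1.3, 5.1]
finger_gap: 0.0004
237 [-0.844  0.016 -0.012]
270 [-1.669  0.019 -0.013]
```

```bash
python3 -m crank '{"travel":[[-0.25,0.01,0],[-0.5,0.01,-0.01],[-0.75,0.01,-0.01],[-0.84,0.01,-0.01],[-0.84,0.01,-0.01]],"turn":[0,0,0,0,0]}';python3 -m crank '{"travel":[[-0.25,0,0],[-0.5,0,0],[-0.75,0,0],[-0.84,0,0],[-0.84,0,0]],"turn":[0,0,0,0,0]}';python3 -c "
from h import *
print(270,to(S(270),.0725))"
```

```text
clock: 5.33
tcp_pos: [0.6024, 0.1419, 0.0725]
orientation: [-0.001, -0.133, 0.991, 0.001]
wrist_force: [0.3, -0.1, 5.3]
finger_gap: 0.0002
clock: 5.75
tcp_pos: [0.6347, 0.1506, 0.0724]
orientation: [-0.001, -0.133, 0.991, 0.0]
wrist_force: [-1.0, -0.8, 4.9]
finger_gap: -0.0
270 [-0.005  0.014 -0.002]
```

```bash
python3 -m crank '{"travel":[[0,0,0],[0,0,-1],[0,0,-2],[0,0,-2.6],[0,0,-2.6]],"turn":[0,0,0,0,0]}';python3 -c "
from h import *
print(to(RESET,.15))"
```

```text
clock: 6.17
tcp_pos: [0.6376, 0.151, 0.1828]
orientation: [0.004, -0.133, 0.991, 0.0]
wrist_force: [1.3, 0.4, 1.3]
finger_gap: -0.0001
[ 5.795 -9.991  0.779]
```

```bash
R='x'; python3 -m crank '{"travel":[[5.8,-10,0.3],[5.8,-10,0.3],[5.8,-10,0.3],[5.8,-10,0.3],[5.8,-10,0.3]],"turn":[0,0,0,0,0]}';python3 -c "
from h import *
print(to(RESET,.14))"
```

```text
clock: 6.58
tcp_pos: [0.5801, -0.0517, 0.1699]
orientation: [-0.001, -0.133, 0.991, 0.001]
wrist_force: [0.6, -0.9, -0.2]
finger_gap: 0.0002
[ 3.071 -5.48   0.743]
```

```bash
python3 -m crank '{"travel":[[3,-5.4,0],[3,-5.4,0],[3,-5.4,0],[3,-5.4,0],[3,-5.4,0]],"turn":[0,0,0,0,0]}'>/dev/null; python3 -m crank '{"travel":[[0,0,0],[0,0,0],[0,0,0]],"turn":[0,0,0]}';python3 -c "
from h import *
s,R=st();print(to(RESET,.12))
c=read_camera('wrist');im=c['image'].copy()
for q,k in((np.r_[RESET,.067],(255,255,0)),(s['tcp_pos'],(255,0,0))):
    p=proj(c,q)[0];print(p);cv2.circle(im,tuple(int(v) for v in p),3,k,-1)
cv2.imwrite('pics/w2.png',im[:,:,::-1])"
```

```text
clock: 7.25
tcp_pos: [0.5316, -0.2528, 0.1702]
orientation: [-0.001, -0.132, 0.991, 0.001]
wrist_force: [0.1, -0.3, 0.3]
finger_gap: 0.0001
[ 0.574 -0.953  1.252]
[211.26905373 168.36922396]
[252.24420615 239.72156865]
```

View pics/w2.png

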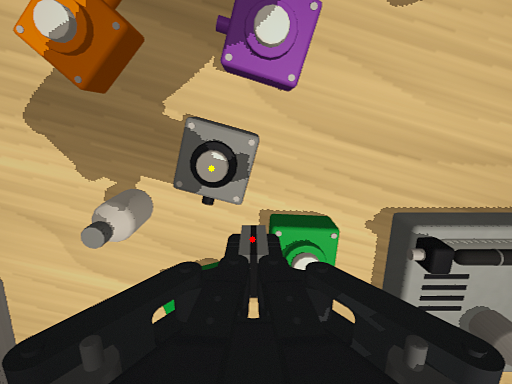

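The yellow estimate (211,168) is within ~5 px of the button centre (213,163); aim slightly further +tool x.

```bash
python3 -m crank '{"travel":[[0.3,-0.5,0],[0.6,-0.95,0.3],[0.6,-0.95,0.9],[0.6,-0.95,1.8],[0.6,-0.95,2.2]],"turn":[0,0,0,0,0]}';python3 -m crank '{"travel":[[0,0,0],[0,0,0]],"turn":[0,0]}';python3 -c "
from h import *
print(to(RESET,.061))"
```

```text
clock: 7.72
tcp_pos: [0.5183, -0.294, 0.0798]
orientation: [-0.001, -0.133, 0.991, 0.002]
wrist_force: [0.0, 1.6, -1.3]
finger_gap: 0.0001
clock: 7.88
tcp_pos: [0.5191, -0.2947, 0.0825]
orientation: [-0.001, -0.133, 0.991, 0.001]
wrist_force: [0.5, -0.3, 1.4]
finger_gap: -0.0001
[-0.001 -0.022  0.539]
```

```bash
python3 -m crank '{"travel":[[0.03,0,0.25],[0.03,0,0.42],[0.03,0,0.5],[0.03,0,0.56],[0.03,0,0.56]],"turn":[0,0,0,0,0]}'
```

```text
clock: 8.3
tcp_pos: [0.5191, -0.2975, 0.0617]
orientation: [0.001, -0.132, 0.991, -0.0]
wrist_force: [2.3, 2.0, 4.1]
finger_gap: -0.0001
```

```bash
python3 -m crank '{"travel":[[0,0,0.03],[0,0,0.06],[0,0,0.06],[0,0,0.06]],"turn":[0,0,0,0]}'
```

```text
clock: 8.63
tcp_pos: [0.5191, -0.2976, 0.0609]
orientation: [0.001, -0.132, 0.991, -0.001]
wrist_force: [-1.2, 4.3, 12.7]
finger_gap: -0.0
```

Force jumped to 12.7 N with the tip stopped at 60.9 mm: bottomed. Release and check.

```bash
python3 -m crank '{"travel":[[0,0,-0.5],[0,0,-1.2],[0,0,-2.2],[0,0,-3],[0,0,-3]],"turn":[0,0,0,0,0]}';python3 -m crank '{"travel":[[0,0,0],[0,0,0],[0,0,0]],"turn":[0,0,0]}'; python3 -c "
from h import *
a=read_camera('top')['image'];b=read_camera('scene')['image']
cv2.imwrite('pics/end.png',np.vstack([a[90:280,60:440],b[120:310,60:440]])[:,:,::-1])"
```

```text
clock: 9.05
tcp_pos: [0.5206, -0.3, 0.1861]
orientation: [0.004, -0.132, 0.991, -0.004]
wrist_force: [0.2, -0.5, 0.9]
finger_gap: -0.0001
clock: 9.3
tcp_pos: [0.5171, -0.297, 0.1769]
orientation: [-0.001, -0.132, 0.991, 0.001]
wrist_force: [-0.1, 1.1, -1.5]
finger_gap: 0.0004
```

View pics/end.png

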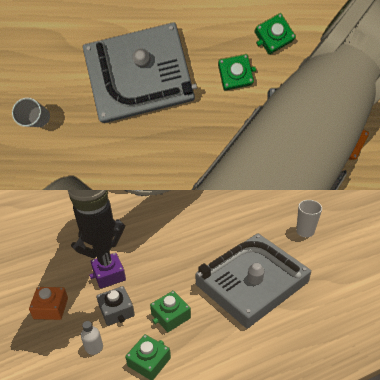

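Beaker, chuck, glue and grey control box all appear in their original places (control at scene ≈(175,236), as before), and the arm is clear.

```bash
python3 -c "
from workcell import *
print(hand_in())"
```

```text
the job is handed in; nothing more can be done
None
```

I ran closed fingertips along the trip strip through all eight sections, from the connector box to the plain end. Then I pressed the reset button down, released it and handed the job in at about 9 s. The hand-in gave no verdict.

- **Strip:** the measured tip height stayed at about 72–74 mm, so it was pushed down roughly 4–6 mm at about 4–6 N, well short of bottoming. I stopped at or near the middle of most sections. The joint value itself cannot be read, so the depth comes from the tip height and force.
- **Reset button:** the tip stopped at 60.9 mm and the force rose to 12.7 N, so the button was fully down. The arm then lifted clear to about 177 mm, and the wrist force was back to about zero, within noise.
- **Other objects:** in the last pictures the control box, glue bottle, chuck and beaker look unmoved. I judged this by eye. The arm hid the control box and glue bottle from the top camera, so those two were checked only in the scene view.
- **Disagreement:** the first line fits of the strip from the two cameras differed by about 8 mm, because the scene view sees the bar's side. I settled it by overlaying the strip's path on the pictures, and the wrist view then confirmed it.

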